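Lock the printer's drum tray for moving

TASK

The printer is to be moved, so secure the retaining bar over the drum cartridges: take the T-headed lock out of the white foam, pass its cross head down through the slot at the free end of the bar, press it down against its spring, give it a quarter turn clockwise to the stop and let go so that it springs up home into its groove. The slot plate floats lengthwise under the opening in the bar, so find the slot by feel with a light hand and force nothing, and leave everything else where it is.

Things in the scene. Friction and masses are not known exactly. Their poses are not given: they have to be found in the camera images.
- lock: T-headed transport lock, 54 mm tall, about 60 g, upright in one of the two foam pockets. Origin: middle of the underside of its cross head; z up along the shank. Steel cross head 30 mm long (x), 9 wide (y), 7 high; shank 8 mm dia. In the foam a collar rests on the foam's top, the head hanging 14 mm down in the pocket with about 2.5 mm play all round
- lock_wing (a point): point on the lock's axis 52 mm above its origin, the height at which to hold the grey wing handle: 44 mm long (along the lock's x, the same way as the cross head), 12 thick (y), reaching from 30 to 54 mm above the origin, on a hub 26 mm dia (26 to 30 mm). Axes as the lock
- lock_spring (a point): point on the lock's axis 22 mm above its origin, amid the spring between hub and black collar. Collar 30 mm dia, 4 thick, underside 14 mm above the lock's origin when free; pressed on the bar it is pushed up the shank by at most 8 mm: 3 N to begin, 7 N at 8 mm, then a hard stop
- slot_mouth (a point): centre of the 58 (y) x 14 mm (x) opening at the free end (robot's right) of the 46 mm wide, 4 thick aluminium bar on the tray; at the bar's top face, 75 mm above the desk; z up, y along the bar. 5 mm below the bar's top lies the top of a steel slot plate, slot 32 mm (y) x 12 (x). It floats up to 12 mm either way along y, is not measured, stays put under light rubbing, yields to about 10 N sideways
- slot_below (a point): point 22 mm below slot_mouth: the lock's origin at full press (collar hard on bar); axes as slot_mouth. The plate is 8 mm thick, free below. The head turns once its underside is 20 mm or more below the bar's top; clockwise from above it meets stops at 90 degrees, the other way it is blocked half way. At 90 a 3 mm deep groove under the plate takes it: let go, it rises to 17 mm below the bar's top
- tray: black drum tray on the desk, fixed, 340 (x) by 460 (y) mm, four cartridges up to 97 mm high lying along x, nearest 30 mm from the opening; origin: centre of its underside, axes as slot_mouth, which lies at x -145, y -176, z 75 mm. At the bar's other end a like lock is already fitted, its wing across the bar: leave it
- foam: white foam block from the carton, fixed, 120 (x) by 190 (y) by 55 mm high; origin: centre of its underside; two pockets 35 (x) by 14 (y) mm, 40 deep, at y -45 and +45 mm; one holds the lock, the other the plain pin
- plain_pin: plain round shipping pin in the other foam pocket: round grey knob 30 mm dia, no cross head, its top 30 mm above the foam; origin: middle of its lower end. Leave it
- screwdriver: loose screwdriver lying on the desk near the robot; leave it
- stapler: loose black stapler, 130 mm long, 52 high; leave it
- mug: loose white mug, 80 mm dia, 95 high; leave it
- tape_roll: loose roll of packing tape, 100 mm dia, 48 high; leave it
- spare_cartridge: loose spare black cartridge, 240 x 60 x 65 mm, lying on the desk; leave it
- note_pad: loose pad of paper notes, 75 x 75 x 14 mm; leave it
Mind the look-alikes: they are no part of the job. There is more than one size of the foam; the job needs the larger.

How it is judged:
On the way, in this order (a step that is already met when the one before it is completed fails the run):
1. the lock is lifted out of the foam (z of lock in the frame of foam above 0.06 m), for 0.1 s.
2. the cross head, lengthwise to the slot, has gone down into the slot at the free end of the bar (z of lock in the frame of slot_mouth between -0.03 and -0.0085 m and horizontal distance between lock and slot_mouth below 0.016 m and angle between the x axis of lock and the y axis of slot_mouth, either way round below 0.25 rad), for 0.1 s.
At the end, for the whole second after the job is handed in: The lock stands upright (0.12 rad) in the slot at the bar's free end, turned across the bar (90 degrees from the slot within 0.22 rad), sprung up home in its groove (head's underside 15.5 to 18.7 mm below the bar's top), within 16 mm of the opening's centre, released, at rest (z of lock in the frame of slot_mouth between -0.0187 and -0.0155 m and horizontal distance between lock and slot_mouth below 0.016 m and angle between the x axis of lock and the x axis of slot_mouth, either way round below 0.22 rad and angle between lock's own z axis and vertical below 0.12 rad and linear speed of lock below 0.02 m/s); the robot touches nothing.
It fails at once if the lock is forced: pressed, rubbed or turned against the tray with more than 30 N (contact force between lock and tray above 30 N).
It fails at once if the plain pin or another loose thing is moved by more than 25 mm (distance of any of plain_pin, screwdriver, stapler, mug, tape_roll, spare_cartridge, note_pad from where it was at the start of the episode above 0.025 m).
It also fails if it takes over 58 s, if anything falls off the work surface, if the arm or the gripper's body presses on something with over 40 N, if the wrist force passes 120 N, or if a joint passes its speed limit or range.

ROBOT

A 6-joint arm with a two-finger parallel gripper is mounted at the origin on the work surface. World frame = base frame: x ahead of the robot, y to its left, z up, the work surface at z = 0. Lengths are in m, angles in rad, forces in N, time in s.
With the tool pointing down it reaches from about 0.35 to 0.85 m from the base axis. Payload 8.1 kg.
Tool frame: the origin (TCP) lies midway between the tips of the shut fingers; the grasp point (between the pads) lies 19 mm behind it; z points along the fingers, y is the line along which they close (so a half turn about z gives the same grasp; the last joint's range is limited). The gripper opens to 93 mm and grips with 3 to 60 N. Pads are 15 mm wide; open, the fingers measure 128 mm over their backs; the gripper's body (75 mm by 188 mm) begins 65 mm behind the grasp point.
Start: joints at [1.265, 0.13, 1.488, -0, 1.523, -0.085], TCP at [0.131, 0.585, 0.219] pointing down, gripper open.
Joint ranges: [-2.96, 2.96], [-0.89, 2.26], [0.02, 2.5], [-1.34, 4.48], [0, 2.73], [-2.66, 2.66]. Speed limits (rad/s): [2.39, 2.39, 2.79, 3.14, 3.14, 3.14].

INTERFACE

Orientations are given as a unit quaternion [w, x, y, z].
In Python, from rig import env, cams gives the robot as it stands. The module is installed in compiled form; this text tells all that it offers.
- The arm moves only by the shell command python3 -m jog 'ROWS' [FORCE]. ROWS is a JSON object whose one key "deltas" holds a list of rows, each an object with "delta_rot": the turn, a rotation vector about the tool's x, y, z in rad, a list of three; "slide": the shift along the tool's x, y, z in units of 25 mm (1.0 is 25 mm), a list of three; "fingers": the closure, from -1 (fully open) to 1 (shut). A call has 1 to 12 rows; each row shifts and turns the commanded pose from where the row before left it, along the tool's axes as they then stand; what a row does not reach is not made up. A row lasts 1/10 s, in which the tool goes at most 50 mm and 8.59 degrees, less where a joint would pass 70% of its speed; a pose out of reach is approached as far as the arm can. A call is refused whole if a number of a shift passes 1 or a number of a turn 0.15, either way. A call with a gripper value outside its range is refused whole. The fingers move at their own pace and stop on an object; FORCE is the grip in N (left out, the last holds). Time passes only in rows, so rows that do not move let the fingers close. It gives the time, the measured TCP pose, the force, the opening and the grip force at its end, in the units of the state.
- env.get_obs(): the state, without advancing time (a new reading comes with each control period).
- cams.snapshot(name): name is "scene" or "top" or "wrist"; returns a dict with "pixels" (480x640x3 uint8, blue, green, red), "fx", "fy", "cx", "cy" (pixels), "origin" and "attitude" of the camera in the world. Camera axes: x right, y down, z forward; pixel columns grow to the right and rows downward; lengths in m; the calibration is good to about 2 mm. A picture is of the moment at which its call begins. There is no depth.
- env.job_done(): hands the job in; it is judged then, once.
The state is a dict: "time_s": time; "qpos": joint angles; "qd": joint speeds; "joint_torque": joint torques, N m; "ee_pos": TCP position; "ee_rot": TCP orientation; "force": force on the tool from outside, world axes, zero at the start; "torque": the same for the moment, N m; "opening": finger opening in m; "grasp_force": force on a finger pad.
Only numpy, scipy, OpenCV 4.12 (cv2) and the standard library are available. Lean on these libraries where they do the work, as an engineer would, in place of code of your own. Each camera call takes 0.05 s, during which the arm holds its last target. There are 200 camera calls.

## Working session

There is one attempt and no reset: what is moved stays moved. The work goes in short steps, Python scripts to look and compute and a shell command to move; the robot and the scene stay as the last step left them, time stands still between calls to the robot, and variables do not carry over. Pictures are saved under pics/ and viewed, at most 10 in all, crops included, and the job is handed in when it is done.

```bash
mkdir -p pics; ls; cat > h.py <<'E'
import numpy as np, cv2
from rig import env, cams
from scipy.spatial.transform import Rotation as R
def snap(n,f=None):
    s=cams.snapshot(n)
    if f: cv2.imwrite('pics/'+f,s['pixels'])
    return s
def rot(s):
    a=np.array(s['attitude'],float)
    return a if a.shape==(3,3) else R.from_quat(a,scalar_first=True).as_matrix()
def ray(s,u,v):
    d=rot(s)@np.array([(u-s['cx'])/s['fx'],(v-s['cy'])/s['fy'],1]); return np.array(s['origin'],float),d
def onz(s,u,v,z):
    o,d=ray(s,u,v); return o+d*(z-o[2])/d[2]
def proj(s,p):
    c=rot(s).T@(np.array(p)-np.array(s['origin'])); return s['fx']*c[0]/c[2]+s['cx'],s['fy']*c[1]/c[2]+s['cy']
def tri(rs):
    A=0;b=0
    for o,d in rs:
        d=d/np.linalg.norm(d);P=np.eye(3)-np.outer(d,d);A=A+P;b=b+P@o
    x=np.linalg.solve(A,b)
    return x,[np.linalg.norm((np.eye(3)-np.outer(d,d)/(d@d))@(x-o)) for o,d in rs]
E
python3 - <<'E'
from h import *
for n in('top','scene'):
    s=snap(n,n+'1.png');print(n,s['origin'],s['attitude'],s['fx'],s['cx'],s['cy'])
print(env.get_obs())
E
```

```text
pics
top [ 0.44361698 -0.02651421  1.41443341] [-0.02588046  0.70925317 -0.70411236  0.0227142 ] 470.4042471038508 325.8405152378051 234.3787588397263
scene [ 1.2881488  -0.48173894  1.19890897] [-0.29148861  0.82062071  0.46479798 -0.15993396] 561.2743961623777 324.18413529517017 242.72457189678352
{'time_s': 0.1, 'qpos': array([ 1.26459480e+00,  1.31085022e-01,  1.48915652e+00, -8.34571758e-06,
        1.52297677e+00, -8.54144503e-02]), 'qd': array([ 0.00114767, -0.00297149, -0.00267786,  0.00142869,  0.00202395,
        0.00104463]), 'joint_torque': array([ 1.15936564e-03, -5.61333239e+01, -4.93104136e+01,  7.71756889e-02,
        2.88474967e-02, -8.41064434e-05]), 'ee_pos': array([0.13123724, 0.58495959, 0.21770031]), 'ee_rot': array([-1.54055834e-04,  1.10169215e-01,  9.93912513e-01, -7.98111399e-04]), 'force': array([ 0.01551551, -0.52476962,  0.1315826 ]), 'torque': array([ 0.01539726,  0.00566867, -0.03057849]), 'grasp_force': 0.0, 'opening': 0.09275763990745059}
```

View pics/top1.png

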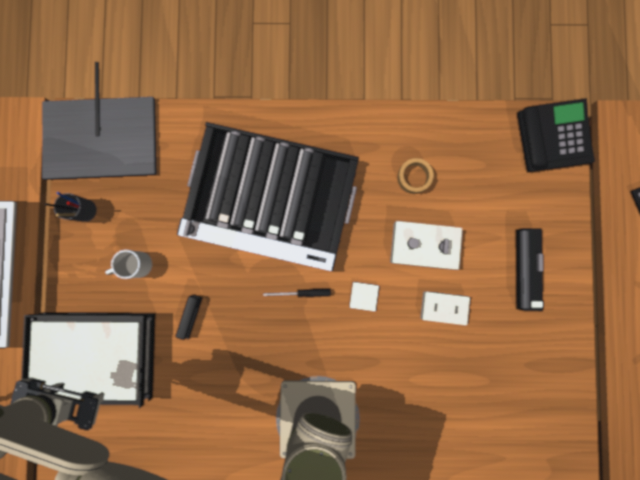

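View pics/scene1.png

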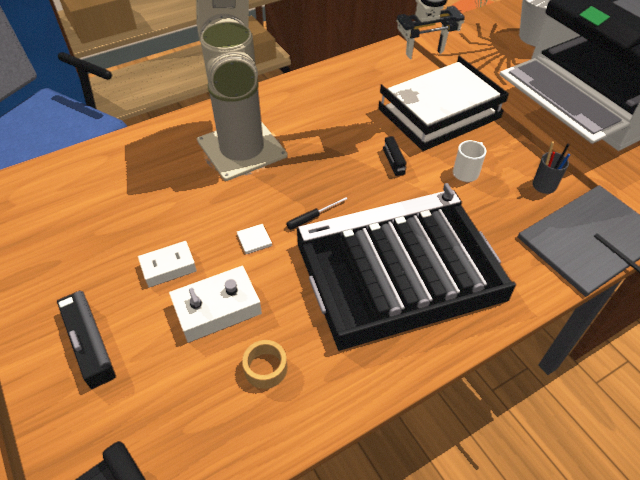

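The top view shows the larger foam at (427,245), with the wing lock at (445,246) and the round pin at (413,243). The slot is at (316,259). In the scene view the lock is at (195,297), the pin at (231,287) and the slot at (318,230).

```bash
python3 - <<'E'
from h import *
t=snap('top');s=snap('scene')
c=lambda s,u,v,w=24,h=18:cv2.resize(s['pixels'][v-h:v+h,u-w:u+w],(400,300),interpolation=cv2.INTER_CUBIC)
im=np.vstack([np.hstack([c(t,445,246),c(t,316,259)]),np.hstack([c(s,195,297),c(s,318,230)])])
cv2.imwrite('pics/crop1.png',im)
for n,a,b in(('lock',(445,246),(195,292)),('pin',(413,243),(231,286)),('slot',(316,259),(318,230))):
    print(n,tri([ray(t,*a),ray(s,*b)]), onz(t,*a,.1 if n!='slot' else .075))
print([onz(t,u,v,.075)for u,v in((180,228),(334,262))], [onz(t,u,v,.055) for u,v in ((396,221),(463,227),(461,269),(392,264))])
E
```

```text
lock (array([ 0.50447153, -0.3535236 ,  0.09604669]), [np.float64(0.0008751267211097234), np.float64(0.000875126721109742)]) [ 0.50392487 -0.35335602  0.1       ]
pin (array([ 0.51372527, -0.26871256,  0.06916012]), [np.float64(0.0010468342244176526), np.float64(0.0010468342244175852)]) [ 0.51167051 -0.26409096  0.1       ]
slot (array([0.46546609, 0.0073331 , 0.06370861]), [np.float64(0.0002829523132364561), np.float64(0.00028295231323653783)]) [0.46541817 0.00729642 0.075     ]
[array([0.55112451, 0.3971505 , 0.075     ]), array([ 0.45727767, -0.04394717,  0.075     ])] [array([ 0.57753402, -0.2232915 ,  0.055     ]), array([ 0.56143889, -0.41717179,  0.055     ]), array([ 0.44006159, -0.40989458,  0.055     ]), array([ 0.45295951, -0.21141762,  0.055     ])]
```

View pics/crop1.png

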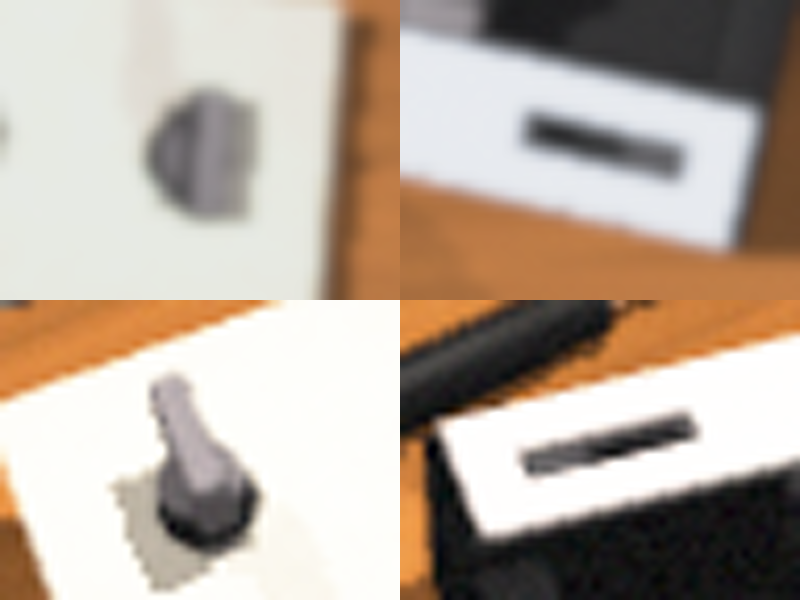

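The crops put the lock's wing roughly along world x. The slot plate's grey part shows only at the opening's right end, so the slot sits towards +y along the bar. Next I'll move over the opening for a wrist view.

```bash
python3 -m jog '{"deltas":[{"delta_rot":[0,0,0],"slide":[-0.9,-0.9,0],"fingers":-1},{"delta_rot":[0,0,0],"slide":[-0.9,-1,0],"fingers":-1},{"delta_rot":[0,0,0],"slide":[-0.9,-1,0],"fingers":-1},{"delta_rot":[0,0,0],"slide":[-0.9,-1,0],"fingers":-1},{"delta_rot":[0,0,0],"slide":[-0.9,-1,0],"fingers":-1},{"delta_rot":[0,0,0],"slide":[-0.9,-1,0],"fingers":-1},{"delta_rot":[0,0,0],"slide":[-0.9,-1,0],"fingers":-1},{"delta_rot":[0,0,0],"slide":[-0.9,-1,0],"fingers":-1},{"delta_rot":[0,0,0],"slide":[-0.9,-1,0],"fingers":-1},{"delta_rot":[0,0,0],"slide":[-0.9,-1,0],"fingers":-1},{"delta_rot":[0,0,0],"slide":[-0.9,-1,0],"fingers":-1},{"delta_rot":[0,0,0],"slide":[-0.9,-1,0],"fingers":-1}]}'
python3 -m jog '{"deltas":[{"delta_rot":[0,0,0],"slide":[-0.9,-1,0],"fingers":-1},{"delta_rot":[0,0,0],"slide":[-0.9,-1,0],"fingers":-1},{"delta_rot":[0,0,0],"slide":[-0.9,-1,0],"fingers":-1},{"delta_rot":[0,0,0],"slide":[-0.9,-1,0],"fingers":-1},{"delta_rot":[0,0,0],"slide":[-0.9,-1,0],"fingers":-1},{"delta_rot":[0,0,0],"slide":[-0.9,-1,0],"fingers":-1},{"delta_rot":[0,0,0],"slide":[-0.9,-1,0],"fingers":-1},{"delta_rot":[0,0,0],"slide":[-0.9,-0.7,0],"fingers":-1},{"delta_rot":[0,0,0],"slide":[0,0,0],"fingers":-1},{"delta_rot":[0,0,0],"slide":[0,0,0],"fingers":-1}]}'
python3 - <<'E'
from h import *
s=snap('wrist','w1.png');print(s['origin'],rot(s).round(3),s['fx'],s['cx'],s['cy'],proj(s,(.4655,.007,.075)))
o=env.get_obs();print(o['ee_pos'],o['ee_rot'],o['qpos'],o['force'])
E
```

```text
time_s: 1.4
ee_pos: [0.33, 0.2348, 0.2186]
ee_rot: [0.0, 0.11, 0.994, 0.0]
force: [0.9, 0.0, -0.1]
opening: 0.0928
grasp_force: 0.0
time_s: 2.4
ee_pos: [0.4629, 0.0086, 0.2183]
ee_rot: [-0.001, 0.111, 0.994, 0.0]
force: [0.6, 0.3, -0.1]
opening: 0.0928
grasp_force: 0.0
[0.3887043  0.02552226 0.38469463] [[ 0.22   0.938  0.268]
 [ 0.975 -0.212 -0.061]
 [-0.001  0.275 -0.962]] 355.71733279254954 318.52358923398947 231.70492030460528 (np.float64(317.4422441511814), np.float64(221.53792357225424))
[0.46270859 0.00912309 0.2183515 ] [-4.47944984e-04  1.10370851e-01  9.93890362e-01  1.54057249e-04] [-9.14109750e-02 -2.48421756e-01  1.85264558e+00  3.25416793e-04
  1.53825865e+00 -1.44102566e+00] [-0.21619257  0.1742512  -0.52087478]
```

View pics/w1.png

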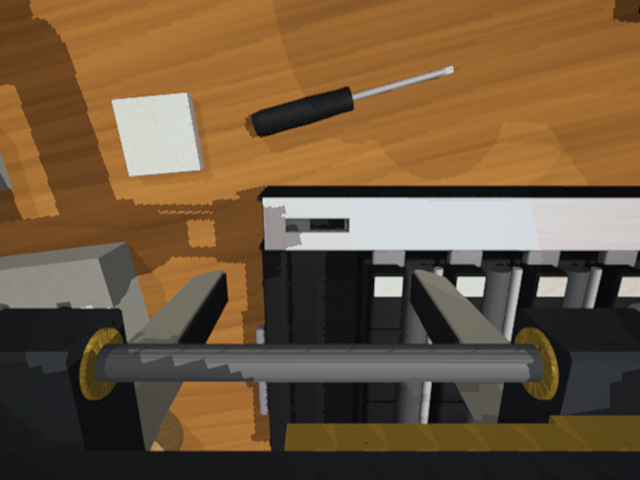

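In the wrist view the opening spans about (286–349, 219–232), with the dark slot in its right (+y) part. I'll measure the edges numerically.

```bash
python3 - <<'E'
from h import *
s=snap('wrist')
g=cv2.cvtColor(s['pixels'],cv2.COLOR_BGR2GRAY)
print(g[214:238:1,280:356:3])
cv2.imwrite('pics/w2.png',cv2.resize(s['pixels'][210:240,276:356],(800,300),interpolation=cv2.INTER_NEAREST))
for u,v in((286,219),(349,219),(286,232),(349,232),(317.5,225.5)): print(onz(s,u,v,.075).round(4))
E
```

```text
[[146 197 214 215 215 215 215 215 215 215 215 216 215 215 215 215 215 215
  215 215 216 216 217 217 218 218]
 [144 212 215 214 214 215 214 215 215 215 215 215 215 216 215 216 216 215
  216 216 217 217 216 217 217 216]
 [146 193 217 216 216 217 217 217 218 218 218 218 218 218 218 219 219 220
  219 220 220 220 220 218 217 217]
 [146 160 214 213 213 213 214 214 214 214 215 216 216 216 216 215 216 216
  216 216 216 216 216 216 217 217]
 [147 141 163 162 161 162 163 162 164 164 160 160 161 161 161 161 161 162
  162 161 161 161 164 202 218 218]
 [148 139  94  94  93  94  93  95  94  95  70  70  71  70  70  71  65  66
   66  66  66  68  79 194 218 218]
 [147 141  77  76  84  84  80  80  78  79  33  30  30  30  31  31  10  11
   10  10  13  31  43 196 218 218]
 [148 142  80  82  92  91  88  88  89  84  36  35  35  36  37  35  19  15
   17  13  14  39  52 197 218 218]
 [148 142  81  85  93  93  92  92  92  91  39  36  36  37  38  39  23  16
   16  15  17  40  59 200 218 219]
 [147 142  83  91  90  93  94  93  94  94  40  36  37  36  35  38  24  19
   17  17  16  40  64 210 217 218]
 [147 142 
[... 937 characters left out ...]
 145 140 141 146 140 212 217 217]
 [146 144 140 140 140 139 139 197 203 204 204 203 204 203 204 203 203 203
  203 203 203 203 203 217 217 217]
 [147 145 148 147 148 148 148 207 217 217 216 217 217 217 217 217 217 217
  217 217 217 218 217 218 218 217]
 [147 143 148 148 147 149 147 191 217 216 217 217 217 217 217 218 218 218
  218 218 218 218 217 217 217 217]
 [147 143 147 148 148 148 146 202 217 217 216 216 217 217 217 216 217 217
  217 217 217 217 217 218 218 218]
 [147 142 147 149 148 149 145 216 215 216 217 216 216 217 217 217 216 216
  217 216 216 217 217 218 218 218]]
[ 0.4569 -0.0194  0.075 ]
[0.4693 0.0357 0.075 ]
[ 0.4687 -0.0224  0.075 ]
[0.4812 0.0333 0.075 ]
[0.469  0.0068 0.075 ]
```

View pics/w2.png

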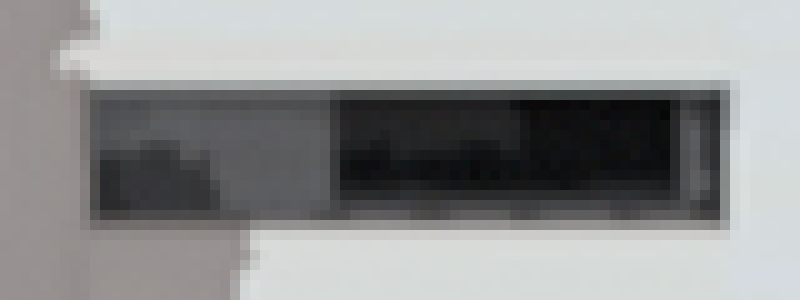

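Scale 10 in this crop puts the opening at columns 285–348.7 and rows 218.5–232. The slot in the plate runs over columns 309.2–343.5, about 32 mm at plate height, so it is offset towards +y. Next, the lock.

```bash
python3 -m jog '{"deltas":[{"delta_rot":[0,0,0],"slide":[-0.34,-0.98,0],"fingers":-1},{"delta_rot":[0,0,0],"slide":[-0.34,-0.98,0],"fingers":-1},{"delta_rot":[0,0,0],"slide":[-0.34,-0.98,0],"fingers":-1},{"delta_rot":[0,0,0],"slide":[-0.34,-0.98,0],"fingers":-1},{"delta_rot":[0,0,0],"slide":[-0.34,-0.98,0],"fingers":-1},{"delta_rot":[0,0,0],"slide":[-0.34,-0.98,0],"fingers":-1},{"delta_rot":[0,0,0],"slide":[-0.34,-0.98,0],"fingers":-1},{"delta_rot":[0,0,0],"slide":[-0.34,-0.98,0],"fingers":-1},{"delta_rot":[0,0,0],"slide":[-0.34,-0.98,0],"fingers":-1},{"delta_rot":[0,0,0],"slide":[-0.34,-0.98,0],"fingers":-1},{"delta_rot":[0,0,0],"slide":[-0.34,-0.98,0],"fingers":-1},{"delta_rot":[0,0,0],"slide":[-0.34,-0.98,0],"fingers":-1}]}'>/dev/null
python3 -m jog '{"deltas":[{"delta_rot":[0,0,0],"slide":[-0.34,-0.98,0],"fingers":-1},{"delta_rot":[0,0,0],"slide":[-0.34,-0.98,0],"fingers":-1},{"delta_rot":[0,0,-0.15],"slide":[0,0,0],"fingers":-1},{"delta_rot":[0,0,0],"slide":[0,0,0],"fingers":-1},{"delta_rot":[0,0,0],"slide":[0,0,0],"fingers":-1}]}'
python3 - <<'E'
from h import *
t=snap('top')
s=snap('wrist','w3.png');np.save('pics/w3.npy',s,allow_pickle=True);print(s['origin'],proj(s,(.504,-.3525,.095)))
o=env.get_obs();print(o['ee_pos'],o['ee_rot'])
cv2.imwrite('pics/w3c.png',np.vstack([cv2.resize(s['pixels'][170:270,:400],(800,200)),cv2.resize(s['pixels'][150:290,220:420],(800,400))]))
E
```

```text
time_s: 4.2
ee_pos: [0.5044, -0.3508, 0.2187]
ee_rot: [0.0, 0.037, 0.999, 0.0]
force: [-0.2, -0.4, 0.4]
opening: 0.0928
grasp_force: 0.0
[ 0.42837255 -0.34507873  0.38510851] (np.float64(316.49628871541796), np.float64(223.41475300895002))
[ 0.50441914 -0.35092717  0.21883807] [8.77481217e-05 3.63610375e-02 9.99338715e-01 2.72639790e-06]
```

View pics/w3.png

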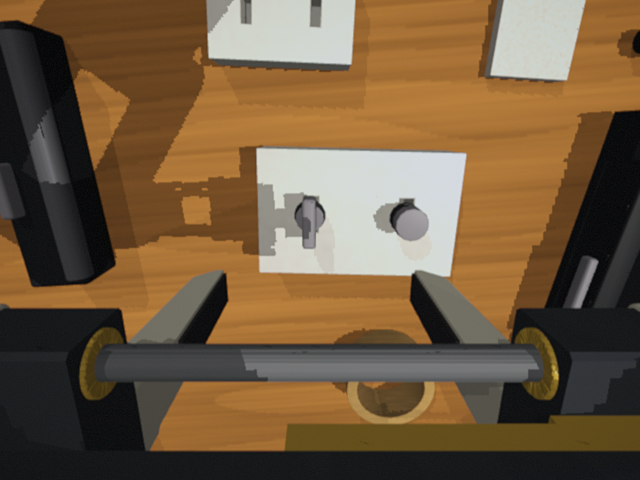

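The wing lock is at about (309,222) with the wing along image rows, close to my prediction, and the pin is at (410,221). I'll measure the wing's edges numerically.

```bash
python3 - <<'E'
from h import *
s=np.load('pics/w3.npy',allow_pickle=True).item()
g=cv2.cvtColor(s['pixels'],cv2.COLOR_BGR2GRAY)
np.set_printoptions(linewidth=200)
print('cols 292..330'); 
for r in range(192,256,3): print(r,g[r,292:330:2])
E
```

```text
cols 292..330
192 [213 212 213 214 186 176 213 217 216 216 216 216 216 216 216 216 216 216 216]
195 [145 145 146 145 147 141 124 129 168 167 170 194 197 195 215 216 216 216 216]
198 [147 146 147 147 148 130  63  70  71  72  73  70 109 137 214 216 216 216 216]
201 [146 147 147 148 146 100 118 130 131 131 129 123  66 136 216 216 216 216 216]
204 [145 146 149 115  31  85 125 139 143 146 150 131  45  43 120 211 217 216 216]
207 [144 147  99  17  47  89 126 139 141 147 149 129  97  82  37  99 216 217 216]
210 [146 139  20  71  88  88 126 139 142 147 149 131 114 135 120  36 143 219 216]
213 [147 101  60  90  86  88 126 139 143 146 149 130 112 134 134 121  69 212 217]
216 [148  99  79  88  86  85 122 136 143 147 149 131 112 133 132 130  68 204 216]
219 [147 129  78  86  85  75  83  85 106 143 149 130 111 132 133 129  98 202 206]
222 [145 148 115  83  87  76  85  88  85 103 151 130 111 131 131 113 191 206 205]
225 [143 143 142  92  84  76  84  88  85 102 151 130 111 130 128 189 207 206 205]
228 [143 142 144 144 113  75  85  87  85 102 151 130 123 148 204 204 204 204 204]
231 [142 142 143 142 146  93  84  86  86 110 150 128 106 159 203 201 202 202 203]
234 [142 141 143 143 144  91  83  86 101 149 149 121 192 199 202 203 203 203 204]
237 [203 203 202 203 206 128  80  84  99 147 149 122 194 202 202 202 204 204 205]
240 [213 213 213 214 217 140 124 141 143 147 147 125 194 202 202 202 202 203 204]
243 [214 213 212 212 217 138 123 140 143 145 147 125 194 202 202 202 201 201 203]
246 [213 212 212 211 215 168 118 139 141 144 144 127 194 201 201 200 199 199 199]
249 [213 212 212 212 213 214 201 200 200 199 198 193 201 201 200 199 199 199 199]
252 [212 212 213 212 212 212 212 213 212 213 213 201 200 201 202 200 200 200 200]
255 [212 213 212 213 212 211 211 211 211 212 213 203 201 200 200 200 201 201 201]
```

```bash
python3 - <<'E'
from h import *
s=np.load('pics/w3.npy',allow_pickle=True).item()
a,b,c=[onz(s,*p,.095) for p in((309,200),(308.8,248),(308.9,224))]
print(a,b,c,np.linalg.norm(a-b),(a+b)/2)
t=snap('top');sc=snap('scene')
p=(a+b)/2
print('proj top',proj(t,p),'crop',(np.array(proj(t,p))-[421,228])*400/48)
print('scene',proj(sc,p),'crop',(np.array(proj(sc,p))-[171,279])*400/48, 'ends',[(np.array(proj(sc,q))-[171,279])*400/48 for q in(a,b)])
# three-view triangulation of opening centre
o=np.array([.4627,.0091])
print(tri([ray(t,316.6,258.6),ray(sc,318.96,229.4)]))
M=R.from_quat(env.get_obs()['ee_rot'],scalar_first=True).as_matrix(); d=p-env.get_obs()['ee_pos']; print('tool d units',(M.T@d)/.025)
E
```

```text
[ 0.48358422 -0.35719056  0.095     ] [ 0.52530095 -0.36073056  0.095     ] [ 0.50404129 -0.35892651  0.095     ] 0.04186665783238789 [ 0.50444258 -0.35896056  0.095     ]
proj top (np.float64(446.5562708733063), np.float64(245.9084860259774)) crop [212.96892394 149.23738355]
scene (np.float64(192.53245859588554), np.float64(293.21320871973745)) crop [179.43715497 118.443406  ] ends [array([156.52100584,  63.14791315]), array([202.76405568, 174.73002137])]
(array([0.46740337, 0.00706741, 0.06817852]), [np.float64(0.0014887700336727247), np.float64(0.0014887700336729008)])
tool d units [-0.02414198 -0.30860635  4.95484837]
```

```bash
python3 -m jog '{"deltas":[{"delta_rot":[0,0,0.01],"slide":[0,-0.3,0.5],"fingers":-0.2},{"delta_rot":[0,0,0],"slide":[0,0,1],"fingers":-0.2},{"delta_rot":[0,0,0],"slide":[0,0,1],"fingers":-0.2},{"delta_rot":[0,0,0],"slide":[0,0,1],"fingers":-0.2},{"delta_rot":[0,0,0],"slide":[0,0,0.8],"fingers":-0.2},{"delta_rot":[0,0,0],"slide":[0,0,0.5],"fingers":-0.2},{"delta_rot":[0,0,0],"slide":[0,0,0.5],"fingers":-0.2},{"delta_rot":[0,0,0],"slide":[0,0,0.5],"fingers":-0.2},{"delta_rot":[0,0,0],"slide":[0,0,0],"fingers":-0.2}]}' 30
python3 -m jog '{"deltas":[{"delta_rot":[0,0,0],"slide":[0,0,0],"fingers":1},{"delta_rot":[0,0,0],"slide":[0,0,0],"fingers":1},{"delta_rot":[0,0,0],"slide":[0,0,0],"fingers":1},{"delta_rot":[0,0,0],"slide":[0,0,0],"fingers":1},{"delta_rot":[0,0,0],"slide":[0,0,0],"fingers":1},{"delta_rot":[0,0,0],"slide":[0,0,0],"fingers":1},{"delta_rot":[0,0,0],"slide":[0,0,0],"fingers":1}]}' 30
```

```text
time_s: 5.3
ee_pos: [0.5027, -0.3587, 0.0716]
ee_rot: [-0.001, 0.04, 0.999, 0.001]
force: [-0.3, -0.3, -0.8]
opening: 0.0556
grasp_force: 0.0
time_s: 6.0
ee_pos: [0.5037, -0.3595, 0.0738]
ee_rot: [0.0, 0.04, 0.999, -0.0]
force: [-1.0, 0.1, 0.0]
opening: 0.012
grasp_force: 30.0
```

```bash
python3 -m jog '{"deltas":[{"delta_rot":[0,0,0],"slide":[0,0,-0.3],"fingers":1},{"delta_rot":[0,0,0],"slide":[0,0,-0.7],"fingers":1},{"delta_rot":[0,0,0],"slide":[0,0,-1],"fingers":1},{"delta_rot":[0,0,0],"slide":[0,0,-1],"fingers":1},{"delta_rot":[0,0,0],"slide":[0,0,-1],"fingers":1},{"delta_rot":[0,0,0],"slide":[0,0,-0.6],"fingers":1},{"delta_rot":[0,0,0],"slide":[0,0,0],"fingers":1}]}' 30
python3 - <<'E'
from h import *
s=snap('wrist')
s['origin']=np.array([0.3887043,0.02552226,0.38469463])
# orientation of w1 from printed matrix
q=np.array([[.22,.938,.268],[.975,-.212,-.061],[-.001,.275,-.962]]);u,_,v=np.linalg.svd(q);s['attitude']=u@v
oc=onz(s,316.85,225.3,.075);sl=onz(s,326.3,225.3,.07);sl2=onz(s,326.3,226,.07)
print('open',oc,'slot',sl,sl2,[onz(s,u,225.3,.07) for u in(309.2,343.5)])
t=np.array([.2192,.9757]);print('offset',(sl-oc)[:2]@t)
p=np.array([(oc[0]+.4674)/2,(oc[1]+.0071)/2]);tgt=p+((sl-oc)[:2]@t)*t
o=env.get_obs();d=tgt-o['ee_pos'][:2];print('target',tgt,'d',d)
M=R.from_quat(o['ee_rot'],scalar_first=True).as_matrix();print((M.T@np.r_[d,0])/.025, o['qpos'],o['force'])
E
```

```text
time_s: 6.7
ee_pos: [0.5049, -0.3605, 0.1919]
ee_rot: [0.002, 0.04, 0.999, -0.002]
force: [-0.4, -0.1, 0.2]
opening: 0.0117
grasp_force: 30.0
open [0.46881792 0.00565741 0.075     ] slot [0.47201576 0.01377484 0.07      ] [0.47266373 0.01363256 0.07      ] [array([ 0.46856963, -0.00149443,  0.07      ]), array([0.47548181, 0.02913234, 0.07      ])]
offset 0.008621148141796448
target [0.46999872 0.01479036] d [-0.03415499  0.37468671]
[ 2.57123649 14.82831251 -0.02442832] [-7.02708679e-01  1.94257023e-01  1.47022672e+00 -1.83278867e-05
  1.47484995e+00 -2.19271364e+00] [ 0.043099   -0.3476257  -0.11563905]
```

```bash
python3 -m jog '{"deltas":[{"delta_rot":[0,0,0],"slide":[0.17,0.99,0],"fingers":1},{"delta_rot":[0,0,0],"slide":[0.17,0.99,0],"fingers":1},{"delta_rot":[0,0,0],"slide":[0.17,0.99,0],"fingers":1},{"delta_rot":[0,0,0],"slide":[0.17,0.99,0],"fingers":1},{"delta_rot":[0,0,0],"slide":[0.17,0.99,0],"fingers":1},{"delta_rot":[0,0,0],"slide":[0.17,0.99,0],"fingers":1},{"delta_rot":[0,0,0],"slide":[0.17,0.99,0],"fingers":1},{"delta_rot":[0,0,0],"slide":[0.17,0.99,0],"fingers":1},{"delta_rot":[0,0,0],"slide":[0.17,0.99,0],"fingers":1},{"delta_rot":[0,0,0],"slide":[0.17,0.99,0],"fingers":1},{"delta_rot":[0,0,0],"slide":[0.17,0.99,0],"fingers":1},{"delta_rot":[0,0,0],"slide":[0.17,0.99,0],"fingers":1}]}' 30 >/dev/null
python3 -m jog '{"deltas":[{"delta_rot":[0,0,0],"slide":[0.17,0.98,0],"fingers":1},{"delta_rot":[0,0,0],"slide":[0.17,0.98,0],"fingers":1},{"delta_rot":[0,0,0],"slide":[0.17,0.98,0],"fingers":1},{"delta_rot":[0,0,0.14],"slide":[0,0,0],"fingers":1},{"delta_rot":[0,0,0.14],"slide":[0,0,0],"fingers":1},{"delta_rot":[0,0,0.14],"slide":[0,0,0],"fingers":1},{"delta_rot":[0,0,0.14],"slide":[0,0,0],"fingers":1},{"delta_rot":[0,0,0.14],"slide":[0,0,0],"fingers":1},{"delta_rot":[0,0,0.14],"slide":[0,0,0],"fingers":1}]}' 30 >/dev/null
python3 -m jog '{"deltas":[{"delta_rot":[0,0,0.14],"slide":[0,0,0],"fingers":1},{"delta_rot":[0,0,0.14],"slide":[0,0,0],"fingers":1},{"delta_rot":[0,0,0.14],"slide":[0,0,0],"fingers":1},{"delta_rot":[0,0,0.14],"slide":[0,0,0],"fingers":1},{"delta_rot":[0,0,0.14],"slide":[0,0,0],"fingers":1},{"delta_rot":[0,0,0.14],"slide":[0,0,0],"fingers":1},{"delta_rot":[0,0,0.03],"slide":[0,0,0],"fingers":1},{"delta_rot":[0,0,0],"slide":[0,0,0],"fingers":1},{"delta_rot":[0,0,0],"slide":[0,0,0],"fingers":1},{"delta_rot":[0,0,0],"slide":[0,0,0],"fingers":1}]}' 30
python3 - <<'E'
from h import *
s=snap('wrist','w4.png');np.save('pics/w4.npy',s,allow_pickle=True)
o=env.get_obs();M=R.from_quat(o['ee_rot'],scalar_first=True).as_matrix();print(o['ee_pos'],M.round(3),o['qpos'])
d=np.r_[.4700-o['ee_pos'][0],.0148-o['ee_pos'][1],0];print(M.T@d/.025, 'yang',np.arctan2(M[1,1],M[0,1]),s['origin'])
E
```

```text
time_s: 9.85
ee_pos: [0.4696, 0.015, 0.1879]
ee_rot: [-0.0, 0.78, 0.626, -0.0]
force: [-0.0, -0.2, -1.0]
opening: 0.0118
grasp_force: 30.0
[0.4697088  0.01500838 0.18812347] [[ 0.217  0.976 -0.001]
 [ 0.976 -0.217  0.   ]
 [-0.    -0.001 -1.   ]] [-7.71898813e-02 -2.12156767e-01  1.87708698e+00 -4.13313743e-05
  1.47742031e+00  1.42024353e-01]
[-5.60297275e-03  1.31816668e-02 -8.98331030e-06] yang -0.21921042004122812 [0.48677461 0.0899352  0.35420451]
```

View pics/w4.png

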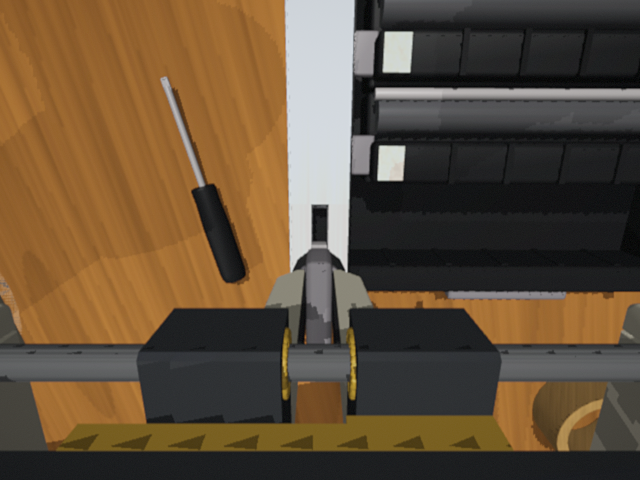

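The opening is just ahead of the wing at columns 311–328, rows 205–247, and it lines up with the wing (about column 319). I'll measure this numerically.

```bash
python3 - <<'E'
from h import *
np.set_printoptions(linewidth=200)
s=np.load('pics/w4.npy',allow_pickle=True).item()
g=cv2.cvtColor(s['pixels'],cv2.COLOR_BGR2GRAY)
for r in range(200,246,3): print(r,g[r,306:334])
for r in range(252,330,6): print(r,g[r,296:344:2])
for u in(311.5,320,328.5): print(onz(s,u,230,.075),onz(s,u,205,.075))
o=env.get_obs();P=o['ee_pos'].copy();P[2]+=.021;print('wingtop px',proj(s,P),'along',[proj(s,P+np.array([.217,.976,0])*k) for k in(-.022,.022)])
E
```

```text
200 [216 214 213 214 217 217 216 217 216 216 216 216 216 216 215 215 214 214 214 214 216 217 217 216 216 216 216 217]
203 [215 213 213 215 217 213 213 214 215 216 215 214 215 215 213 213 212 212 212 212 214 213 214 216 217 217 217 217]
206 [212 212 214 217 212 149  79  66  48  48  55  72  77  76  76  84  85  88  90  82  59  67 146 209 216 214 215 214]
209 [213 212 213 217 214 149  62  24  14  19  17  19  19  20  19  17  19  18  18  17  36  89 159 210 215 215 215 214]
212 [213 212 213 217 213 152  60  17  16  18  20  22  19  17  16  18  19  20  17  13  36  97 167 211 216 214 215 214]
215 [212 212 213 216 213 158  76  25  15  18  21  22  21  23  14  15  18  17  15  10  36  97 166 210 216 214 215 214]
218 [213 212 213 217 212 150  64  24  14  22  32  36  36  34  32  33  33  35  34  28  45 103 173 211 215 214 214 213]
221 [212 212 213 217 213 149  59  18  13  15  19  33  35  34  34  34  33  31  34  30  47 108 174 211 216 214 214 214]
224 [212 212 213 216 213 156  72  22  15  27  33  35  35  34  32  34  34  34  35  30  47 107 171 211 215 214 214 214]
227 [212 212 212 216 212 153  69  24  
[... 1832 characters left out ...]
  43  65  69  70  72  69 122 127 126 129 130 114  91  22  25  24 124 135 135]
318 [ 87  85  27  17  14  46  67  68  71  74  73  76  86  87 133 129 114  89  25  19  20  89 137 135]
324 [ 87  78  15  17  14  65  84  85  87  87  86  85  85  85  83  79  70  60  30  12  26  58 134 134]
[0.46380155 0.0142513  0.075     ] [0.46842205 0.03450004 0.075     ]
[0.4705693  0.01274768 0.075     ] [0.47505578 0.03302571 0.075     ]
[0.47733674 0.01124414 0.075     ] [0.4816892  0.03155146 0.075     ]
wingtop px (np.float64(317.9644315533948), np.float64(306.4137703725522)) along [(np.float64(317.9899902030285), np.float64(348.7840696359573)), (np.float64(317.9368622756147), np.float64(260.7103170698716))]
```

```bash
python3 -m jog '{"deltas":[{"delta_rot":[0,0,0],"slide":[-0.02,0.03,0.7],"fingers":1},{"delta_rot":[0,0,0],"slide":[0,0,0.9],"fingers":1},{"delta_rot":[0,0,0],"slide":[0,0,0.8],"fingers":1},{"delta_rot":[0,0,0],"slide":[0,0,0.5],"fingers":1},{"delta_rot":[0,0,0],"slide":[0,0,0],"fingers":1},{"delta_rot":[0,0,0],"slide":[0,0,0],"fingers":1},{"delta_rot":[0,0,0],"slide":[0,0,0],"fingers":1},{"delta_rot":[0,0,0],"slide":[0,0,0],"fingers":1}]}' 40
python3 - <<'E'
from h import *
o=env.get_obs();M=R.from_quat(o['ee_rot'],scalar_first=True).as_matrix();print(o['ee_pos'],M.T@(np.array([.4703,.0142,.1])-o['ee_pos'])/.025,o['force'])
s=snap('scene');w=snap('wrist')
a=cv2.resize(s['pixels'][190:250,280:360],(800,600),interpolation=cv2.INTER_CUBIC)
cv2.imwrite('pics/s2.png',a)
E
```

```text
time_s: 10.7
ee_pos: [0.4715, 0.0143, 0.1174]
ee_rot: [0.001, 0.78, 0.625, 0.001]
force: [-0.3, -0.7, -0.7]
opening: 0.0114
grasp_force: 40.0
[0.47146214 0.0142784  0.11736297] [-0.01338377 -0.0460814   0.69442385] [-0.33082148 -0.74454079 -0.74268723]
```

View pics/s2.png

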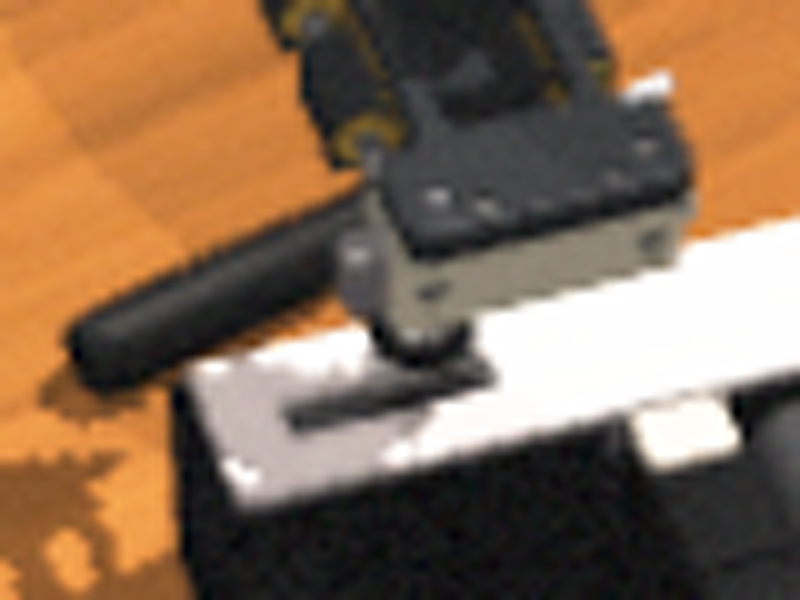

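The head hangs over the right part of the opening and looks aligned. I'll descend gently to the bar's level.

```bash
python3 -m jog '{"deltas":[{"delta_rot":[0,0,0],"slide":[0,-0.03,0.15],"fingers":1},{"delta_rot":[0,0,0],"slide":[0,0,0.1],"fingers":1},{"delta_rot":[0,0,0],"slide":[0,0,0],"fingers":1},{"delta_rot":[0,0,0],"slide":[0,0,0],"fingers":1}]}' 40
python3 -m jog '{"deltas":[{"delta_rot":[0,0,0],"slide":[0,0,0.08],"fingers":1},{"delta_rot":[0,0,0],"slide":[0,0,0.08],"fingers":1},{"delta_rot":[0,0,0],"slide":[0,0,0],"fingers":1}]}' 40
python3 -m jog '{"deltas":[{"delta_rot":[0,0,0],"slide":[0,0,0.05],"fingers":1},{"delta_rot":[0,0,0],"slide":[0,0,0.05],"fingers":1},{"delta_rot":[0,0,0],"slide":[0,0,0],"fingers":1}]}' 40
```

```text
time_s: 11.2
ee_pos: [0.4696, 0.0145, 0.1096]
ee_rot: [-0.0, 0.78, 0.625, -0.0]
force: [-0.2, 0.4, -0.6]
opening: 0.0115
grasp_force: 40.0
time_s: 11.5
ee_pos: [0.4696, 0.0145, 0.1055]
ee_rot: [-0.0, 0.78, 0.625, -0.0]
force: [-0.8, 0.8, -0.1]
opening: 0.012
grasp_force: 40.0
time_s: 11.8
ee_pos: [0.4697, 0.0145, 0.1032]
ee_rot: [-0.0, 0.78, 0.625, -0.0]
force: [-1.0, -1.1, -0.7]
opening: 0.0118
grasp_force: 40.0
```

```bash
for i in 1; do python3 -m jog '{"deltas":[{"delta_rot":[0,0,0],"slide":[0,0,0.04],"fingers":1},{"delta_rot":[0,0,0],"slide":[0,0,0],"fingers":1}]}' 40; python3 -m jog '{"deltas":[{"delta_rot":[0,0,0],"slide":[0,0,0.04],"fingers":1},{"delta_rot":[0,0,0],"slide":[0,0,0],"fingers":1}]}' 40; done
```

```text
time_s: 12.0
ee_pos: [0.4699, 0.0146, 0.1023]
ee_rot: [-0.0, 0.78, 0.625, 0.0]
force: [-0.1, 0.8, -1.7]
opening: 0.012
grasp_force: 40.0
time_s: 12.2
ee_pos: [0.4699, 0.0146, 0.1013]
ee_rot: [-0.0, 0.78, 0.625, 0.0]
force: [0.1, 0.8, -1.0]
opening: 0.0116
grasp_force: 40.0
```

```bash
python3 -m jog '{"deltas":[{"delta_rot":[0,0,0],"slide":[0,0,0.04],"fingers":1},{"delta_rot":[0,0,0],"slide":[0,0,0],"fingers":1}]}' 40; python3 -m jog '{"deltas":[{"delta_rot":[0,0,0],"slide":[0,0,0.04],"fingers":1},{"delta_rot":[0,0,0],"slide":[0,0,0],"fingers":1}]}' 40;python3 -m jog '{"deltas":[{"delta_rot":[0,0,0],"slide":[0,0,0.04],"fingers":1},{"delta_rot":[0,0,0],"slide":[0,0,0],"fingers":1}]}' 40
```

```text
time_s: 12.4
ee_pos: [0.4699, 0.0146, 0.1003]
ee_rot: [-0.0, 0.78, 0.625, 0.0]
force: [0.9, 0.7, -1.7]
opening: 0.0116
grasp_force: 40.0
time_s: 12.6
ee_pos: [0.4699, 0.0146, 0.0993]
ee_rot: [-0.0, 0.78, 0.625, 0.0]
force: [0.4, 0.9, -0.6]
opening: 0.0115
grasp_force: 40.0
time_s: 12.8
ee_pos: [0.4699, 0.0146, 0.0983]
ee_rot: [-0.0, 0.78, 0.625, 0.0]
force: [0.3, 1.1, -1.0]
opening: 0.0117
grasp_force: 40.0
```

```bash
python3 -m jog '{"deltas":[{"delta_rot":[0,0,0],"slide":[0,0,0.05],"fingers":1},{"delta_rot":[0,0,0],"slide":[0,0,0.05],"fingers":1},{"delta_rot":[0,0,0],"slide":[0,0,0.05],"fingers":1},{"delta_rot":[0,0,0],"slide":[0,0,0],"fingers":1}]}' 40; python3 -m jog '{"deltas":[{"delta_rot":[0,0,0],"slide":[0,0,0.05],"fingers":1},{"delta_rot":[0,0,0],"slide":[0,0,0.05],"fingers":1},{"delta_rot":[0,0,0],"slide":[0,0,0],"fingers":1}]}' 40;python3 -m jog '{"deltas":[{"delta_rot":[0,0,0],"slide":[0,0,0.05],"fingers":1},{"delta_rot":[0,0,0],"slide":[0,0,0.05],"fingers":1},{"delta_rot":[0,0,0],"slide":[0,0,0],"fingers":1}]}' 40
```

```text
time_s: 13.2
ee_pos: [0.4698, 0.0146, 0.0944]
ee_rot: [-0.0, 0.78, 0.625, -0.0]
force: [0.9, 1.7, -1.8]
opening: 0.0113
grasp_force: 40.0
time_s: 13.5
ee_pos: [0.4699, 0.0146, 0.0923]
ee_rot: [0.0, 0.78, 0.625, 0.0]
force: [0.3, 1.7, 2.7]
opening: 0.0116
grasp_force: 40.0
time_s: 13.8
ee_pos: [0.47, 0.0145, 0.0897]
ee_rot: [0.0, 0.78, 0.625, 0.0]
force: [-0.2, 3.5, 4.3]
opening: 0.012
grasp_force: 40.0
```

```bash
python3 -m jog '{"deltas":[{"delta_rot":[0,0,0],"slide":[0.02,0,0.04],"fingers":1},{"delta_rot":[0,0,0],"slide":[0,0,0.04],"fingers":1},{"delta_rot":[0,0,0],"slide":[0,0,0],"fingers":1}]}' 40;python3 -m jog '{"deltas":[{"delta_rot":[0,0,0],"slide":[0,0,0.04],"fingers":1},{"delta_rot":[0,0,0],"slide":[0,0,0],"fingers":1}]}' 40
```

```text
time_s: 14.1
ee_pos: [0.47, 0.0146, 0.0878]
ee_rot: [0.0, 0.78, 0.625, -0.0]
force: [-1.8, 1.1, 5.7]
opening: 0.012
grasp_force: 40.0
time_s: 14.3
ee_pos: [0.47, 0.0146, 0.0868]
ee_rot: [0.0, 0.78, 0.625, -0.0]
force: [-1.4, 0.8, 5.6]
opening: 0.0118
grasp_force: 40.0
```

```bash
python3 -m jog '{"deltas":[{"delta_rot":[0,0,0],"slide":[0,0,0.02],"fingers":1},{"delta_rot":[0,0,0.08],"slide":[0,0,0],"fingers":1},{"delta_rot":[0,0,0.08],"slide":[0,0,0],"fingers":1},{"delta_rot":[0,0,0],"slide":[0,0,0],"fingers":1}]}' 40;python3 -c "
from rig import env;o=env.get_obs();print(o['torque'],o['qpos'][5])"
```

```text
time_s: 14.7
ee_pos: [0.4705, 0.0144, 0.0866]
ee_rot: [0.001, 0.829, 0.56, 0.0]
force: [-0.3, 0.6, 5.1]
opening: 0.0114
grasp_force: 40.0
[-0.06086726  0.18639863 -0.05657081] 0.30573860219933835
```

```bash
python3 -m jog '{"deltas":[{"delta_rot":[0,0,0.08],"slide":[0,0,0],"fingers":1},{"delta_rot":[0,0,0.08],"slide":[0,0,0],"fingers":1},{"delta_rot":[0,0,0.08],"slide":[0,0,0],"fingers":1},{"delta_rot":[0,0,0],"slide":[0,0,0],"fingers":1}]}' 40;python3 -c "
from rig import env;o=env.get_obs();print(o['torque'],o['qpos'][5])"
```

```text
time_s: 15.1
ee_pos: [0.4707, 0.0144, 0.0867]
ee_rot: [0.001, 0.89, 0.456, 0.0]
force: [0.3, 0.5, 5.5]
opening: 0.0116
grasp_force: 40.0
[-0.04632778  0.17144304 -0.04043678] 0.5457237626629513
```

```bash
python3 -m jog '{"deltas":[{"delta_rot":[0,0,0.1],"slide":[0,0,0],"fingers":1},{"delta_rot":[0,0,0.1],"slide":[0,0,0],"fingers":1},{"delta_rot":[0,0,0.1],"slide":[0,0,0],"fingers":1},{"delta_rot":[0,0,0.1],"slide":[0,0,0],"fingers":1},{"delta_rot":[0,0,0.1],"slide":[0,0,0],"fingers":1},{"delta_rot":[0,0,0],"slide":[0,0,0],"fingers":1}]}' 40;python3 -c "
from rig import env;o=env.get_obs();print(o['torque'],o['qpos'][5])"
python3 -m jog '{"deltas":[{"delta_rot":[0,0,0.1],"slide":[0,0,0],"fingers":1},{"delta_rot":[0,0,0.1],"slide":[0,0,0],"fingers":1},{"delta_rot":[0,0,0.1],"slide":[0,0,0],"fingers":1},{"delta_rot":[0,0,0.1],"slide":[0,0,0],"fingers":1},{"delta_rot":[0,0,0.1],"slide":[0,0,0],"fingers":1},{"delta_rot":[0,0,0.08],"slide":[0,0,0],"fingers":1},{"delta_rot":[0,0,0],"slide":[0,0,0],"fingers":1}]}' 40;python3 -c "
from rig import env;o=env.get_obs();print(o['torque'],o['qpos'][5])"
```

```text
time_s: 15.7
ee_pos: [0.4707, 0.0143, 0.0867]
ee_rot: [0.001, 0.975, 0.222, 0.001]
force: [0.4, 0.2, 5.7]
opening: 0.0117
grasp_force: 40.0
[-0.03996369  0.11825187 -0.04416737] 1.0464722172854306
time_s: 16.4
ee_pos: [0.4706, 0.0143, 0.0867]
ee_rot: [0.001, 0.998, -0.066, 0.001]
force: [0.5, 0.3, 5.9]
opening: 0.0116
grasp_force: 40.0
[-0.10233234  0.23621448 -0.01658912] 1.6257575933937773
```

```bash
for k in 1; do python3 -m jog '{"deltas":[{"delta_rot":[0,0,0.03],"slide":[0,0,0],"fingers":1},{"delta_rot":[0,0,0.03],"slide":[0,0,0],"fingers":1},{"delta_rot":[0,0,0],"slide":[0,0,0],"fingers":1}]}' 40;done;python3 -c "
from rig import env;o=env.get_obs();print(o['torque'],o['qpos'][5])"
python3 -m jog '{"deltas":[{"delta_rot":[0,0,0.03],"slide":[0,0,0],"fingers":1},{"delta_rot":[0,0,0],"slide":[0,0,0],"fingers":1}]}' 40;python3 -c "
from rig import env;o=env.get_obs();print(o['torque'],o['qpos'][5])"
```

```text
time_s: 16.7
ee_pos: [0.4706, 0.0143, 0.0867]
ee_rot: [0.001, 0.995, -0.095, 0.001]
force: [-0.2, -0.1, 6.3]
opening: 0.0114
grasp_force: 40.0
[-0.04474326  0.22128478 -0.01375811] 1.6839292215719446
time_s: 16.9
ee_pos: [0.4707, 0.0143, 0.0868]
ee_rot: [0.001, 0.994, -0.11, 0.001]
force: [0.0, -0.2, 6.2]
opening: 0.0116
grasp_force: 40.0
[-0.02110336  0.2089883  -0.01694968] 1.7138175133731104
```

```bash
python3 -m jog '{"deltas":[{"delta_rot":[0,0,0.025],"slide":[0,0,0],"fingers":1},{"delta_rot":[0,0,0],"slide":[0,0,0],"fingers":1}]}' 40;python3 -c "
from rig import env;o=env.get_obs();print(o['torque'],o['qpos'][5])"
python3 -m jog '{"deltas":[{"delta_rot":[0,0,0.02],"slide":[0,0,0],"fingers":1},{"delta_rot":[0,0,0],"slide":[0,0,0],"fingers":1}]}' 40;python3 -c "
from rig import env;o=env.get_obs();print(o['torque'],o['qpos'][5])"
```

```text
time_s: 17.1
ee_pos: [0.4706, 0.0143, 0.0867]
ee_rot: [0.001, 0.992, -0.122, 0.001]
force: [0.0, -0.2, 6.5]
opening: 0.0116
grasp_force: 40.0
[-0.06811847  0.23133917  0.0014336 ] 1.7386734737046055
time_s: 17.3
ee_pos: [0.4707, 0.0143, 0.0867]
ee_rot: [0.0, 0.991, -0.132, 0.001]
force: [-0.3, 0.7, 5.9]
opening: 0.0117
grasp_force: 40.0
[-0.06403167  0.20086208  0.04814183] 1.7584700739552463
```

```bash
python3 -m jog '{"deltas":[{"delta_rot":[0,0,-0.03],"slide":[0,0,0],"fingers":1},{"delta_rot":[0,0,0],"slide":[0,0,-0.06],"fingers":1},{"delta_rot":[0,0,0],"slide":[0,0,-0.06],"fingers":1},{"delta_rot":[0,0,0],"slide":[0,0,0],"fingers":1}]}' 40
python3 -m jog '{"deltas":[{"delta_rot":[0,0,0],"slide":[0,0,-0.04],"fingers":1},{"delta_rot":[0,0,0],"slide":[0,0,0],"fingers":1}]}' 40
```

```text
time_s: 17.7
ee_pos: [0.4706, 0.0144, 0.0897]
ee_rot: [0.0, 0.993, -0.117, 0.001]
force: [-0.2, -2.3, 4.3]
opening: 0.0115
grasp_force: 40.0
time_s: 17.9
ee_pos: [0.4704, 0.0146, 0.0904]
ee_rot: [0.0, 0.993, -0.117, 0.0]
force: [1.5, -1.5, 4.5]
opening: 0.0115
grasp_force: 40.0
```

```bash
python3 -m jog '{"deltas":[{"delta_rot":[0,0,0],"slide":[0,0,0],"fingers":0.5},{"delta_rot":[0,0,0],"slide":[0,0,0],"fingers":0.4},{"delta_rot":[0,0,0],"slide":[0,0,0],"fingers":0.4},{"delta_rot":[0,0,0],"slide":[0,0,0],"fingers":0.4},{"delta_rot":[0,0,0],"slide":[0,0,0],"fingers":0.4}]}' 10
python3 -m jog '{"deltas":[{"delta_rot":[0,0,0],"slide":[0,0,-0.3],"fingers":0.4},{"delta_rot":[0,0,0],"slide":[0,0,-0.6],"fingers":0.4},{"delta_rot":[0,0,0],"slide":[0,0,-1],"fingers":0.4},{"delta_rot":[0,0,0],"slide":[0,0,-1],"fingers":0.4},{"delta_rot":[0,0,0],"slide":[0,0,-1],"fingers":0.4},{"delta_rot":[0,0,0],"slide":[0,0,-0.5],"fingers":0.4},{"delta_rot":[0,0,0],"slide":[0,0,0],"fingers":0.4},{"delta_rot":[0,0,0],"slide":[0,0,0],"fingers":0.4}]}'
python3 - <<'E'
from h import *
w=snap('wrist');s=snap('scene')
a=cv2.resize(w['pixels'][150:330,200:440],(400,300));b=cv2.resize(s['pixels'][200:260,280:360],(400,300),interpolation=cv2.INTER_CUBIC)
cv2.imwrite('pics/end.png',np.hstack([a,b]))
for z in(.112,): 
  for f in(w,s): print(proj(f,(.4706,.0144,z)))
E
```

```text
time_s: 18.4
ee_pos: [0.4697, 0.0151, 0.0898]
ee_rot: [-0.0, 0.993, -0.117, -0.0]
force: [0.1, -0.4, -0.2]
opening: 0.0278
grasp_force: 0.0
time_s: 19.2
ee_pos: [0.4697, 0.015, 0.1995]
ee_rot: [0.0, 0.993, -0.117, -0.0]
force: [-0.4, -0.5, -0.4]
opening: 0.0277
grasp_force: 0.0
(np.float64(319.08828089453533), np.float64(235.87292404291037))
(np.float64(321.4832967941091), np.float64(218.1512828014062))
```

View pics/end.png

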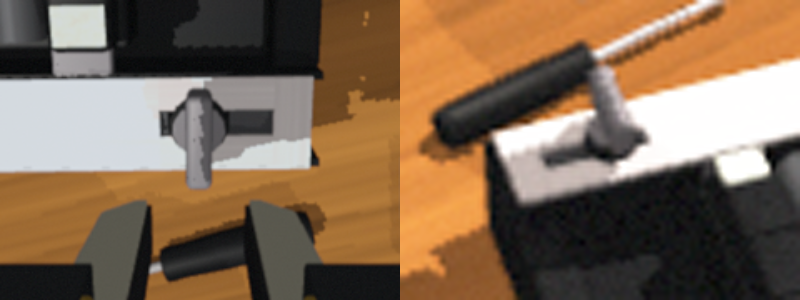

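The lock stands upright with its wing square across the bar, the gripper is clear and nothing else has moved. I'm handing it in.

```bash
python3 -c "
from rig import env;print(env.job_done())"
```

```text
the job is handed in; nothing more can be done
None
```

The lock is through the slot at the bar's free end, turned clockwise a quarter turn to the stop and released; I handed the job in at about 19 s, got no verdict back, and judged it home from the forces and the last picture, not a height measurement.

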